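# Slide the grater plate out over the board's edge

### The arm

A 6-joint arm with a two-finger parallel gripper is mounted at the origin on the work surface. World frame = base frame: x ahead of the robot, y to its left, z up, the work surface at z = 0. Lengths are in m, angles in degrees, forces in N, time in s.
With the tool pointing down it reaches from about 0.35 to 0.875 m from the base axis. Payload 4.2 kg.
Tool frame: the origin (TCP) lies midway between the tips of the shut fingers; the grasp point (between the pads) lies 19 mm behind it; y points along the fingers, z is the direction in which the jaws open and shut, and the axes are right-handed (so a half turn about y gives the same grasp; the last joint's range is limited). The gripper opens to 87 mm and grips with 3 to 60 N. Pads are 19 mm wide; open, the fingers measure 117 mm over their backs; the gripper's body (75 mm by 190 mm) begins 51 mm behind the grasp point.
Start: joints at [-59.611, 22.042, 0.453, 0, -68.411, -14.817], TCP at [0.168, -0.602, 0.223] pointing down, gripper open.
Joint ranges: [-179.83, 179.83], [-69.29, 118.12], [-61.27, 80.66], [-181.25, 117.63], [-171.15, -9.14], [-177.46, 177.46]. Speed limits (degrees/s): [159.86, 159.86, 180, 180, 180, 180].

### API

Orientations are given as [roll, pitch, yaw] about the fixed x, y, z axes, in that order (R = Rz(yaw) Ry(pitch) Rx(roll)).
In Python, from workcell import env gives the robot as it stands. The module is installed in compiled form; this text tells all that it offers. Calls block until the motion is done:
- env.goto(position, orientation): joint-space move of the TCP to a pose.
- env.move_straight(position, rotation=None, rate=0.15, force_limit=None): straight line of the TCP; rotation=None keeps the orientation; rate is the mean speed in m/s. With force_limit (N) it stops when the force on the tool has changed by that much, and returns True; else False.
- env.set_joints(angles): joint-space move.
- env.gripper_to(opening, grasp_force=None): opening from 0.0 (shut) to 1.0 (fully open); grasp_force is the grip in N (None keeps the last); returns when the fingers have stopped.
- env.dwell(seconds).
- env.inverse_kinematics(position, orientation): joint angles nearest the present ones, or None.
- env.read_state(): the state.
- env.grab_frame(name): name is "side" or "top" or "wrist"; returns a dict with "image" (420x560x3 uint8, blue, green, red), "fx", "fy", "cx", "cy" (pixels), "position" and "orientation" of the camera in the world. Camera axes: x right, y up, looking along -z (the intrinsics and any distortion apply to the point x, -y, -z); pixel columns grow to the right and rows downward; lengths in m; the calibration is good to about 2 mm. A picture is of the moment at which its call begins. There is no depth.
A pose or a line that the arm cannot do raises env.Unreachable and nothing moves.
- env.close_job(): hands the job in, once; it reports no verdict.
Trained networks look in a picture, given as the dict that the camera call returned (one of the last four; its "shot" number tells which), for a name from the list of things; names that differ only in an ending like _2 or _b are one class to them, and where a whole thing is asked for, a point or a joint stands for the part that bears it (a point fixed in the world has none). Each returns a list of dicts, best first, with "score" (0 to 1); they miss things now and then, are a little off and sometimes report something else, mostly with a low value. They report only what shows in the picture. A call takes as long as a camera call. They do not tell look-alikes from the thing itself.
- env.search_frame(picture, thing): "xyz" ([x, y, z] in m, in world coordinates, good to about 4 mm: the middle of the surface that is visible of it).
- env.trace(picture, thing): "mask" (420x560 bool, what is visible of it).
The state is a dict: "clock": time; "joint_positions": joint angles; "qvel": joint speeds; "joint_torque": joint torques, N m; "position": TCP position; "tool_rot": TCP orientation; "force": force on the tool from outside, world axes, zero at the start; "wrist_torque": the same for the moment, N m; "opening": opening from 0.0 (shut) to 1.0 (fully open).
Only numpy, scipy, OpenCV 4.12 (cv2) and the standard library are available. Lean on these libraries where they do the work, as an engineer would, in place of code of your own. Each camera call takes 0.05 s, during which the arm holds its last target.

### The job

Slide the flat grater plate along the chopping board, pushing it with your fingertips, until its whole black grip end sticks out squarely past the board's edge on your right (the edge the black end points to) and the seam between black grip and steel lies right at that edge, to within 5 mm, so that the cook can get hold of the grip. The steel part stays flat on the board: do not pick the plate up or tip it. Leave everything else where it is.

Things in the scene. Friction and masses are not known exactly. Their poses are not given: they have to be found in the camera images.
- board: heavy wooden chopping board that does not move, 340 (its x) x 260 (its y) x 40 high. Origin: centre of its underside, on the counter. Its x axis points to the edge that the plate must overhang (on the right as seen from the robot); that edge is at x = +170 in its frame. z up.
- board_edge (a point): middle of the top of that edge of the board, 40 above the counter; same axes as the board
- plate: thin flat grater plate lying loose on the board: 170 long (its x), 80 wide (its y), 6 thick, about 0.2 kg, straight vertical sides. Steel with rows of small holes from x = -85 to +40, black plastic grip end from x = +40 to +85. Origin: centre of its underside. Its black end points roughly to the board's right-hand edge. z up.
- plate_seam (a point): point in the middle of the seam between steel and black grip, half-way through the thickness (x = +40 in the plate's frame)
- plate_front (a point): middle of the outer end of the black grip, half-way through the thickness (x = +85 in the plate's frame)
- stump: courgette end piece standing on the chopping board, cut face up: dark green cylinder, 42 across, 35 high; origin at the centre of its underside; to be left alone
- courgette: courgette chunk standing on the counter left of the board: dark green cylinder, 48 across, 90 high; origin at the centre of its underside; to be left alone
- box_grater: four-sided steel box grater with black base and handle, 86 x 118 at the base, 260 high, on the counter to the right; origin at the centre of its underside; to be left alone
- jug: green glass measuring jug with a handle, about 125 across, 105 high, on the counter to the right; origin at the centre of its underside; to be left alone
- ramekin: white ceramic ramekin, 84 across, 45 high, on the counter to the left; origin at the centre of its underside; to be left alone
- pepper_mill: dark wooden pepper mill, 56 across, 162 high, on the counter to the left; origin at the centre of its underside; to be left alone
Things that resemble listed ones, but are neither listed nor needed, are in the scene too. Of the things shaped like the plate, the bare steel one is meant.

How it is judged:
By the outcome, as a careful person would: the job done as asked, in the order asked, and still so for the second after the job is handed in, with the robot touching nothing.
It also fails if it takes over 67 s, if anything falls off the work surface, if the arm or the gripper's body presses on something with over 40 N, if the wrist force passes 120 N, or if a joint passes its speed limit or range.

## Working session

There is one attempt and no reset: what is moved stays moved. The work goes in short steps, each a Python script; the robot and the scene stay as the last script left them, time stands still between calls to the robot, and variables do not carry over. Pictures are saved under pics/ and viewed, and the job is handed in when it is done.

```bash
mkdir -p pics; python3 - <<'E'
from workcell import env
import cv2,json
for n in ["side","top","wrist"]:
    f=env.grab_frame(n); cv2.imwrite(f"pics/a_{n}.png",f["image"]); print(n,{k:v for k,v in f.items() if k!="image"})
    for t in ["plate","plate_seam","plate_front","board","stump","board_edge"]:
        try: print(t,[(r["xyz"],r["score"]) for r in env.search_frame(f,t)])
        except Exception as e: print(t,e)
s=env.read_state();print(s)
E
```

```text
side {'fx': 379.8723953937187, 'fy': 379.8723953937187, 'cx': 274.67165764566704, 'cy': 207.56218045754562, 'position': array([0.34185014, 0.74193768, 0.62634334]), 'orientation': array([  53.00427042,   -0.23981355, -169.03784042]), 'shot': 1}
plate [([0.5325, -0.0389, 0.0464], 0.91), ([0.2795, -0.204, 0.0026], 0.66), ([0.3271, 0.2643, 0.0048], 0.61)]
plate_seam [([0.2775, -0.2007, 0.0034], 0.72), ([0.5316, -0.0476, 0.05], 0.57), ([0.3265, 0.2668, 0.0095], 0.56)]
plate_front [([0.328, 0.264, 0.0072], 0.8), ([0.2792, -0.2032, 0.0073], 0.74), ([0.534, -0.0458, 0.0509], 0.59), ([0.5719, 0.0594, 0.0384], 0.32)]
board [([0.5731, 0.0566, 0.0352], 0.66)]
stump [([0.6669, -0.0816, 0.0687], 0.67)]
board_edge [([0.5731, 0.0571, 0.0419], 0.64), ([0.5402, 0.414, 0.0193], 0.16)]
top {'fx': 445.73493288317815, 'fy': 445.73493288317815, 'cx': 276.97411849173096, 'cy': 215.70988398665318, 'position': array([ 0.24978776, -0.00392354,  1.14414343]), 'orientation': array([ 10.72351958,   0.92612157, -89.04469125]), 'shot': 2}
plate [([0.5284, -0.0494, 0.0443], 0.98), ([0.3384, 0.2576, 0.0065], 0.73), 
[... 694 characters left out ...]
d []
stump []
board_edge []
{'clock': 1.05, 'joint_positions': array([-5.96116835e+01,  2.20403844e+01,  4.52241450e-01, -7.36597896e-04,
       -6.84111636e+01, -1.48175911e+01]), 'qvel': array([ 0.09003345,  0.08336258, -0.03888863, -0.06285283, -0.0622954 ,
       -0.03235814]), 'joint_torque': array([ 4.08455844e-04, -3.90477133e+01,  1.87626600e+01,  4.22441483e+00,
        1.55600253e-02, -2.66925827e-05]), 'position': array([ 0.1677959 , -0.60202663,  0.22255919]), 'tool_rot': array([-9.00004952e+01, -8.39493037e-04,  1.55704545e+01]), 'force': array([-0.3336059 ,  0.47310524, -0.50381406]), 'wrist_torque': array([-0.02911019,  0.00343824, -0.00998598]), 'opening': 0.9984036398105484}
```

View pics/a_top.png

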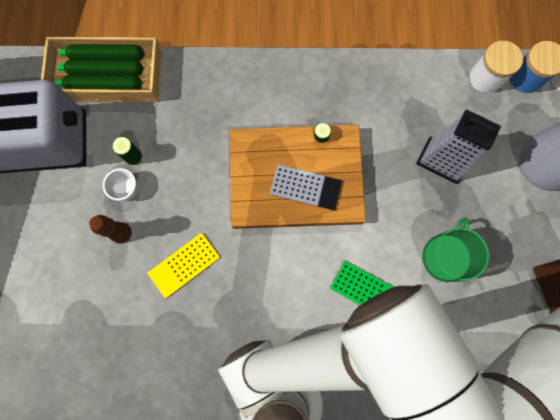

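View pics/a_side.png

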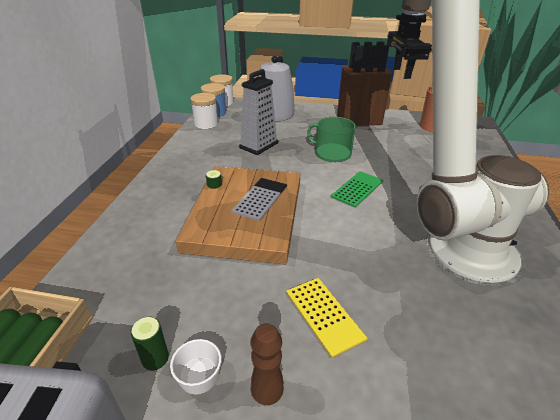

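```bash
python3 - <<'E'
from workcell import env
import cv2
p=env.read_state()["position"]
env.move_straight([p[0],p[1],0.45],rate=0.25)
env.goto([0.535,0.0,0.45],[-90,0,-90])
env.move_straight([0.535,0.0,0.28],rate=0.2)
env.dwell(0.3)
f=env.grab_frame("wrist"); cv2.imwrite("pics/b_wrist.png",f["image"])
import pickle; pickle.dump(f,open("b_wrist.pkl","wb"))
for t in ["plate","board","stump"]:
    r=env.trace(f,t); print(t,[(x["score"],x["mask"].sum()) for x in r])
    if r: cv2.imwrite(f"pics/b_mask_{t}.png",r[0]["mask"]*255.)
    print([(r["xyz"],r["score"]) for r in env.search_frame(f,t)])
f=env.grab_frame("top"); cv2.imwrite("pics/b_top.png",f["image"]); pickle.dump(f,open("b_top.pkl","wb"))
s=env.read_state();print(s["clock"],s["joint_positions"],s["position"],s["force"])
E
```

```text
plate [(0.88, np.int64(2203)), (0.8, np.int64(7201)), (0.77, np.int64(812)), (0.15, np.int64(34832))]
[([0.3616, 0.2, 0.0065], 0.84), ([0.5338, -0.05, 0.0477], 0.77), ([0.3118, -0.1537, 0.0044], 0.69)]
board []
[([0.5804, 0.0439, 0.0389], 0.62)]
stump [(0.62, np.int64(588))]
[([0.6746, -0.0798, 0.0766], 0.81), ([0.5341, -0.047, 0.0516], 0.63)]
6.425 [ 1.73815274e+01  1.11081536e+01 -6.62655652e+00  2.19109421e-03
 -7.22686717e+01  1.62620555e+02] [5.34999594e-01 1.14594105e-05 2.79976011e-01] [-0.81184466 -0.16130624 -0.52804248][ WARN:0@7.364] global loadsave.cpp:1063 imwrite_ Unsupported depth image for selected encoder is fallbacked to CV_8U.
```

View pics/b_wrist.png

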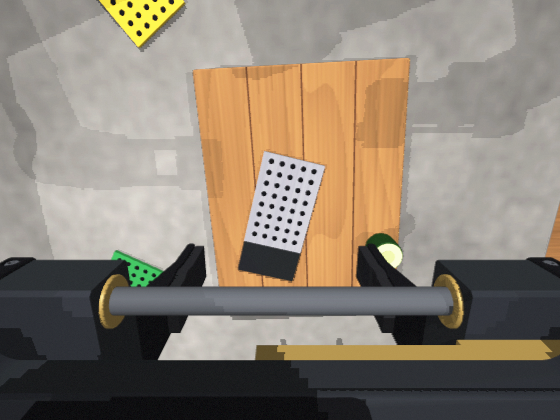

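```bash
python3 - <<'E'
from workcell import env
import cv2,pickle
env.goto([0.545,-0.04,0.34],[-90,0,90])
env.dwell(0.3)
f=env.grab_frame("wrist"); cv2.imwrite("pics/c_wrist.png",f["image"])
pickle.dump(f,open("c_wrist.pkl","wb"))
r=env.trace(f,"plate"); print([(x["score"],x["mask"].sum()) for x in r])
pickle.dump([x["mask"] for x in r],open("c_masks.pkl","wb"))
s=env.read_state();print(s["clock"],s["joint_positions"],f["position"],f["orientation"])
E
```

```text
[(0.95, np.int64(6620)), (0.69, np.int64(6365))]
9.4083 [ 1.28066633e+01  1.08621106e+01  1.45763125e+00 -1.57621068e-03
 -8.05948384e+01 -1.28050357e+01] [ 0.54568542 -0.12127359  0.50294235] [-1.69768286e+01  5.59390058e-03  1.79998905e+02]
```

View pics/c_wrist.png

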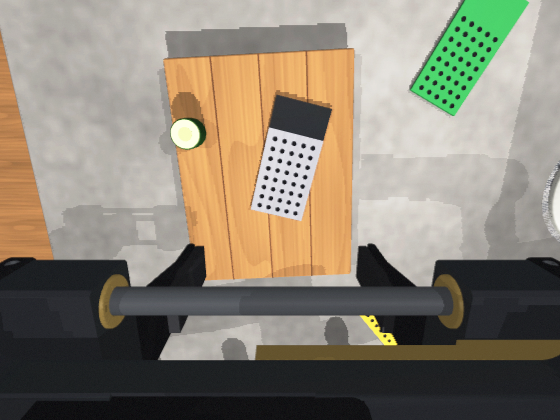

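View pics/b_top.png

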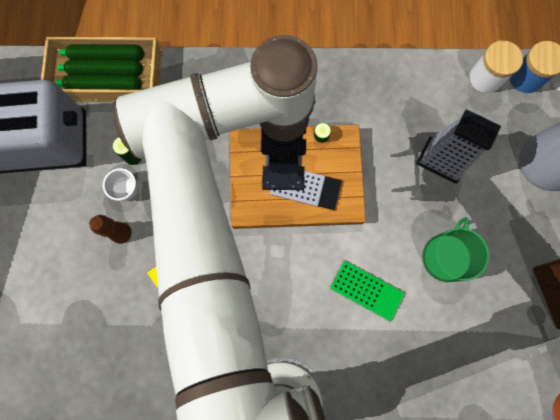

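```bash
cat > h.py <<'E'
import numpy as np,cv2
from scipy.spatial.transform import Rotation as R
def unproj(f,uv,z):
    uv=np.atleast_2d(uv).astype(float)
    d=np.c_[(uv[:,0]-f["cx"])/f["fx"],-(uv[:,1]-f["cy"])/f["fy"],-np.ones(len(uv))]
    w=R.from_euler("xyz",f["orientation"],degrees=True).apply(d)
    p=np.asarray(f["position"]); return p+w*((z-p[2])/w[:,2])[:,None]
def edge(f,p0,p1,z,chan,n=40,w=6,lo=.12,hi=.88):
    """subpixel edge line between approx pixel points: max gradient along the normal; returns robust fit line in world (pt,dir)"""
    g=cv2.GaussianBlur(chan.astype(np.float32),(0,0),0.8)
    p0,p1=np.array(p0,float),np.array(p1,float);t=(p1-p0)/np.linalg.norm(p1-p0);nn=np.array([-t[1],t[0]])
    s=np.arange(-w,w+.01,.25);P=[]
    for a in np.linspace(lo,hi,n):
        q=p0+a*(p1-p0)+s[:,None]*nn
        v=cv2.remap(g,q[:,:1].astype(np.float32),q[:,1:].astype(np.float32),cv2.INTER_LINEAR).ravel()
        d=np.abs(np.gradient(v));i=d.argmax();P.append(q[i])
    W=unproj(f,np.array(P),z)[:,:2].astype(np.float32)
    l=cv2.fitLine(W,cv2.DIST_HUBER,0,1e-4,1e-4).ravel()
    pt,d=l[2:],l[:2]; res=np.abs((W-pt)@[-d[1],d[0]])
    return pt,d,np.median(res)
def ang(d): return np.degrees(np.arctan2(d[1],d[0]))
def inter(a,b):
    A=np.c_[a[1],-b[1]];t=np.linalg.solve(A,b[0]-a[0]);return a[0]+t[0]*a[1]
E
python3 - <<'E'
import pickle
from h import *
f=pickle.load(open("c_wrist.pkl","rb"));im=f["image"].astype(float)
sat=cv2.cvtColor(f["image"],cv2.COLOR_BGR2HSV)[:,:,1]; gray=cv2.cvtColor(f["image"],cv2.COLOR_BGR2GRAY)
B={}
for n,a,b,c,z in [("edge",(164,58),(354,48),sat,.04),("rightside",(354,48),(351,240),sat,.04),("leftside",(164,58),(200,255),sat,.04),("rear",(212,279),(350,275),sat,.04),
  ("pfront",(277,95),(331,109),sat,.046),("pseam",(269,127),(323,140),gray,.046),("prear",(252,209),(301,220),sat,.046),("pside1",(270,125),(252,209),sat,.046),("pside2",(324,138),(301,220),sat,.046)]:
    lo,hi=(.12,.88) if n!="leftside" else (.55,.95)
    B[n]=edge(f,a,b,z,c,lo=lo,hi=hi); print(n,B[n][0],ang(B[n][1])%180,B[n][2])
E=[inter(B["edge"],B["rightside"]),inter(B["edge"],B["leftside"]),inter(B["rear"],B["leftside"]),inter(B["rear"],B["rightside"])]
print("board",E,[np.linalg.norm(E[i]-E[i-1]) for i in range(4)])
P=[inter(B["pfront"],B["pside1"]),inter(B["pfront"],B["pside2"]),inter(B["prear"],B["pside2"]),inter(B["prear"],B["pside1"])]
print("plate",P,[np.linalg.norm(P[i]-P[i-1]) for i in range(4)])
print("seam mid to front", inter(B["pseam"],B["pside1"]),inter(B["pseam"],B["pside2"]))
E
```

```text
edge [ 0.5751443  -0.20098452] 2.9094908 0.00019310616
rightside [ 0.4405337  -0.06921353] 92.82919 0.0003388691
leftside [0.6935146  0.01939779] 94.75103 0.00019687295
rear [0.54806286 0.13673028] 2.9703557 0.00031527755
pfront [ 0.5111566  -0.13799039] 166.12234 0.00026465626
pseam [ 0.5239464  -0.09504891] 166.17206 0.00017583894
prear [0.55241543 0.02710629] 166.29832 0.0002622786
pside1 [ 0.57684237 -0.04906047] 76.41148 0.0002458873
pside2 [ 0.49858308 -0.02894158] 76.410484 0.00035570632
board [array([ 0.4473666 , -0.20747869], dtype=float32), array([ 0.71125597, -0.1940668 ], dtype=float32), array([0.6831802 , 0.14374138], dtype=float32), array([0.43065724, 0.13063823], dtype=float32)] [np.float32(0.33852956), np.float32(0.26422998), np.float32(0.3389729), np.float32(0.2528627)]
plate [array([ 0.5528566 , -0.14829284], dtype=float32), array([ 0.47441673, -0.12891339], dtype=float32), array([0.51437366, 0.03638106], dtype=float32), array([0.5928689 , 0.01724354], dtype=float32)] [np.float32(0.17030348), np.float32(0.08079839), np.float32(0.1700553), np.float32(0.0807945)]
seam mid to front [ 0.56338024 -0.10475518] [ 0.48492464 -0.08544406]
```

```bash
cat >> h.py <<'E'
TH=np.radians(2.91);U=np.array([np.sin(TH),-np.cos(TH)]);V=np.array([np.cos(TH),np.sin(TH)]);C=np.array([0.5772,-0.2009])
def bw(u,v,z): return [*(C+u*U+v*V),z]
def wb(p): d=np.asarray(p)[:2]-C; return np.array([d@U,d@V])
ROT=[-90,0,92.91]
E
python3 - <<'E'
from workcell import env
import pickle
from h import *
v=-.0252
env.gripper_to(0.345)
print(env.read_state()["opening"])
env.goto(bw(-.272,v,.12),ROT)
env.move_straight(bw(-.272,v,.06),rate=0.12)
hit=env.move_straight(bw(-.272,v,.034),rate=0.02,force_limit=3)
s=env.read_state();print(hit,s["position"],s["force"])
z=max(s["position"][2],.0385)+.0025
env.move_straight(bw(-.272,v,z),rate=0.05)
print(z,env.read_state()["force"])
for u in [-.235,-.20,-.165]:
    print(env.move_straight(bw(u,v,z),rate=0.05,force_limit=15)); s=env.read_state();print(wb(s["position"]),s["position"][2],s["force"],s["clock"])
for n in ["top","wrist"]:
    f=env.grab_frame(n); cv2.imwrite(f"pics/d_{n}.png",f["image"]); pickle.dump(f,open(f"d_{n}.pkl","wb"))
E
```

```text
0.34539392504943284
True [0.53813625 0.06943358 0.04044414] [-0.25647983 -0.21244744  4.50382732]
0.042944135142634336 [-0.42302914  0.75866039 -0.45535894]
False
[-0.23488371 -0.02517332] 0.042984462544685395 [-0.32971652 -0.74342415  0.52370672] 14.2417
False
[-0.19974062 -0.02523603] 0.04292441345258795 [ 0.80342941  0.5728728  -0.0361821 ] 15.0917
False
[-0.16478495 -0.02517414] 0.04296802855144932 [-0.59863009 -0.33900448 -0.04239489] 15.9417
```

View pics/d_wrist.png

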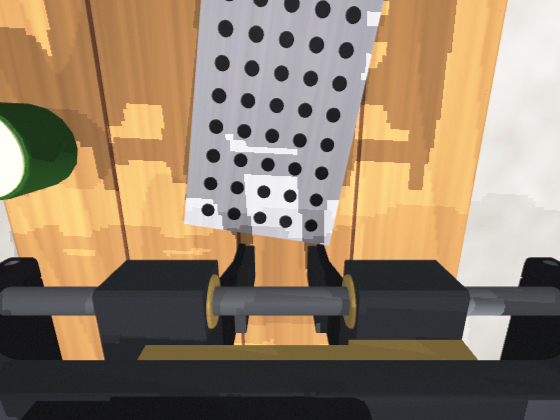

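View pics/d_top.png

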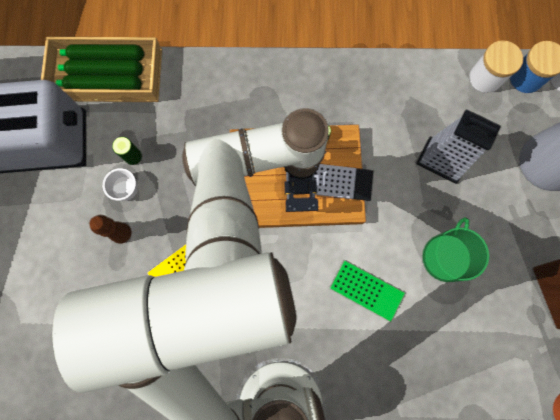

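```bash
python3 - <<'E'
from workcell import env
import pickle
from h import *
v=-.0252
env.move_straight(bw(-.185,v,.043),rate=0.1)
env.move_straight(bw(-.19,v,.20),rate=0.25)
env.gripper_to(1.0)
env.goto(bw(-.155,v,.30),ROT)
env.dwell(.3)
f=env.grab_frame("wrist"); cv2.imwrite("pics/e_wrist.png",f["image"]);pickle.dump(f,open("e_wrist.pkl","wb"))
print(env.read_state()["clock"])
E
```

```text
19.1667
```

View pics/e_wrist.png

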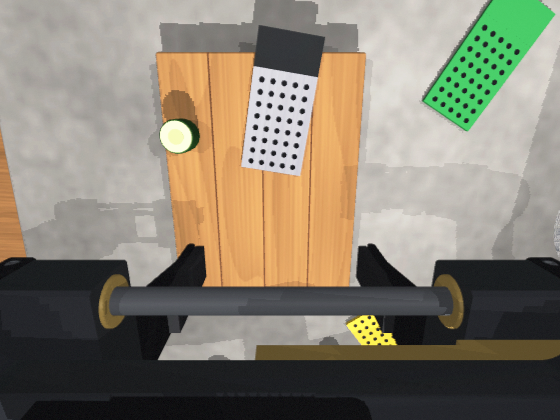

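```bash
cat >> h.py <<'E'
def plate(f,fr,sm,rr,ed,verbose=True):
    sat=cv2.cvtColor(f["image"],cv2.COLOR_BGR2HSV)[:,:,1]; gray=cv2.cvtColor(f["image"],cv2.COLOR_BGR2GRAY)
    B={}
    B["front"]=edge(f,*fr,.046,gray); B["seam"]=edge(f,*sm,.046,gray); B["rear"]=edge(f,*rr,.046,sat)
    B["s1"]=edge(f,sm[0],rr[0],.046,sat);B["s2"]=edge(f,sm[1],rr[1],.046,sat)
    for i,(a,b) in enumerate(ed): B["edge%d"%i]=edge(f,a,b,.04,sat)
    for k,b in B.items(): print(k,"ang rel board",round((ang(b[1])-2.91+45)%90-45,2),"u,v",wb(b[0]).round(4),"res",round(float(b[2]),5))
    for k in ["front","seam","rear"]:
        a,b=inter(B[k],B["s1"]),inter(B[k],B["s2"]);print(k,"mid",wb((a+b)/2).round(4),"corners",wb(a).round(4),wb(b).round(4))
E
python3 - <<'E'
import pickle
from h import *
f=pickle.load(open("e_wrist.pkl","rb"))
plate(f,[(258,26),(326,37)],[(253,66),(318,76)],[(242,167),(300,175)],[((157,53),(250,53)),((325,53),(365,53))])
E
```

```text
front ang rel board -9.11 u,v [ 0.0211 -0.0413] res 0.00019
seam ang rel board -9.29 u,v [-0.0218 -0.0254] res 0.00019
rear ang rel board -9.24 u,v [-0.1467 -0.0124] res 0.00023
s1 ang rel board -9.02 u,v [-0.0743  0.0179] res 0.00018
s2 ang rel board -9.15 u,v [-0.095  -0.0604] res 0.0003
edge0 ang rel board 0.06 u,v [0.0003 0.067 ] res 4e-05
edge1 ang rel board 0.03 u,v [ 0.0004 -0.1057] res 9e-05
front mid [ 0.0216 -0.0383] corners [0.028  0.0016] [ 0.0152 -0.0781]
seam mid [-0.0227 -0.0312] corners [-0.0162  0.0086] [-0.0292 -0.071 ]
rear mid [-0.1466 -0.0114] corners [-0.1401  0.0283] [-0.153 -0.051]
```

```bash
python3 - <<'E'
from workcell import env
import pickle
from h import *
f=pickle.load(open("e_wrist.pkl","rb"));print("stump",wb(unproj(f,[(180,137)],.075)[0]))
R2=[-90,0,2.91];u=-.102
print(env.inverse_kinematics(bw(u,.044,.12),R2))
env.gripper_to(0.6)
env.goto(bw(u,.044,.15),R2)
env.move_straight(bw(u,.044,.043),rate=0.1)
s=env.read_state();print(wb(s["position"]),s["force"],s["opening"])
print(env.move_straight(bw(u,.0125,.043),rate=0.04,force_limit=15))
s=env.read_state();print(wb(s["position"]),s["force"],s["clock"])
f=env.grab_frame("wrist"); cv2.imwrite("pics/f_wrist.png",f["image"])
env.move_straight(bw(u,.025,.043),rate=0.1)
env.move_straight(bw(u,.025,.15),rate=0.25)
env.gripper_to(1.0)
env.goto(bw(-.155,-.0252,.30),ROT)
env.dwell(.3)
f=env.grab_frame("wrist"); cv2.imwrite("pics/g_wrist.png",f["image"]);pickle.dump(f,open("g_wrist.pkl","wb"))
print(env.read_state()["clock"])
E
```

```text
stump [-0.09992029  0.09670811]
[ 5.91885836e+00  2.68003942e+01 -7.60864347e+00 -2.54444375e-14
 -5.55909624e+01 -9.30088584e+01]
[-0.10196546  0.04458311] [-0.45404132 -0.55040416 -0.3797432 ] 0.5968674035193019
False
[-0.1019371   0.01220086] [ 0.08025776  0.2931982  -0.18899915] 23.5083
26.95
```

View pics/f_wrist.png

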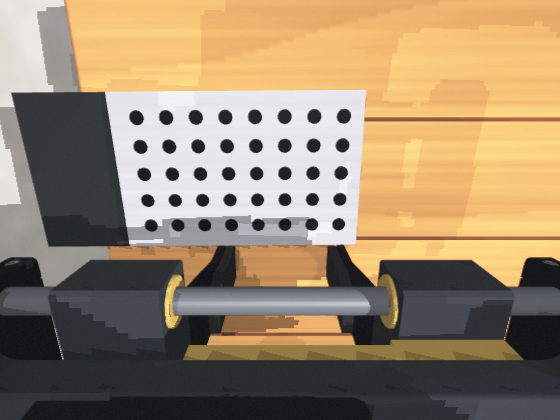

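View pics/g_wrist.png

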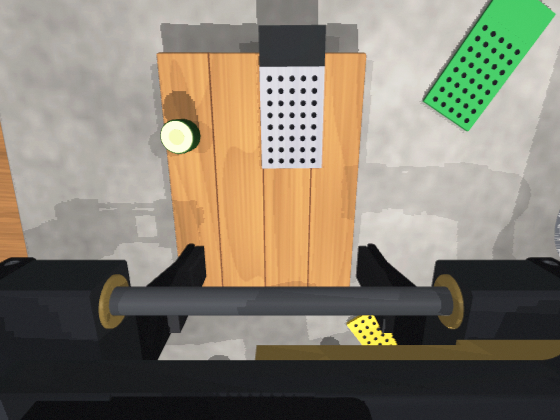

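Squared nicely. Measure and do the straight push.

```bash
python3 - <<'E'
import pickle
from h import *
f=pickle.load(open("g_wrist.pkl","rb"))
plate(f,[(259,26),(326,26)],[(260,66),(325,66)],[(262,167),(322,167)],[((157,53),(255,53)),((328,53),(365,53))])
E
```

```text
front ang rel board 0.06 u,v [ 0.0286 -0.0403] res 8e-05
seam ang rel board -0.06 u,v [-0.017  -0.0376] res 8e-05
rear ang rel board 0.67 u,v [-0.1416 -0.0389] res 0.00015
s1 ang rel board 0.56 u,v [-0.0848  0.0017] res 0.00033
s2 ang rel board 0.26 u,v [-0.0848 -0.0787] res 0.00035
edge0 ang rel board -1.09 u,v [0.0001 0.0694] res 0.00021
edge1 ang rel board 0.41 u,v [-0.0005 -0.1016] res 0.00016
front mid [ 0.0286 -0.0377] corners [0.0286 0.0028] [ 0.0286 -0.0782]
seam mid [-0.017 -0.038] corners [-0.0169  0.0024] [-0.017  -0.0784]
rear mid [-0.1416 -0.0389] corners [-0.142   0.0012] [-0.1411 -0.0789]
```

```bash
python3 - <<'E'
from workcell import env
import pickle
from h import *
v=-.0388
env.gripper_to(0.6)
env.goto(bw(-.175,v,.15),ROT)
env.move_straight(bw(-.175,v,.043),rate=0.12)
print(env.move_straight(bw(-.1375,v,.043),rate=0.03,force_limit=15))
s=env.read_state();print(wb(s["position"]),s["force"],s["clock"])
env.move_straight(bw(-.155,v,.043),rate=0.1)
env.move_straight(bw(-.155,v,.15),rate=0.25)
env.gripper_to(1.0)
env.goto(bw(-.145,v,.30),ROT)
env.dwell(.3)
f=env.grab_frame("wrist"); cv2.imwrite("pics/h_wrist.png",f["image"]);pickle.dump(f,open("h_wrist.pkl","wb"))
print(env.read_state()["clock"])
E
```

```text
False
[-0.13743825 -0.03888122] [-0.54580344 -0.39672349  0.11744224] 30.9167
33.6917
```

View pics/h_wrist.png

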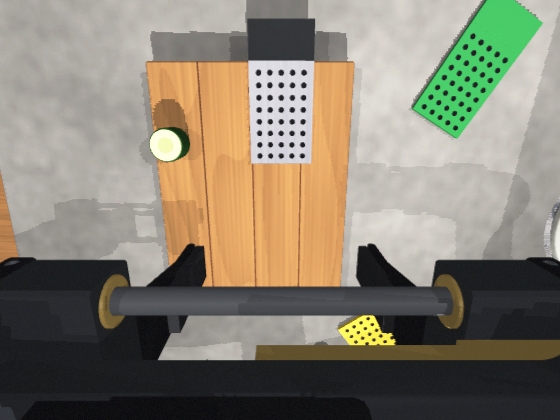

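```bash
python3 - <<'E'
import pickle
from h import *
f=pickle.load(open("h_wrist.pkl","rb"))
plate(f,[(247,19),(314,18)],[(248,60),(313,60)],[(250,162),(311,162)],[((147,62),(245,62)),((316,62),(355,61))])
E
```

```text
front ang rel board 0.0 u,v [ 0.0445 -0.0376] res 0.00011
seam ang rel board -0.22 u,v [-0.0006 -0.0403] res 0.00016
rear ang rel board 0.05 u,v [-0.126  -0.0377] res 0.00013
s1 ang rel board -0.23 u,v [-0.0506  0.0012] res 0.0003
s2 ang rel board -0.02 u,v [-0.0636 -0.0794] res 0.00029
edge0 ang rel board 0.05 u,v [0.0002 0.0623] res 0.00026
edge1 ang rel board -0.29 u,v [ 0.0003 -0.1054] res 0.00017
front mid [ 0.0445 -0.0393] corners [0.0445 0.0008] [ 0.0445 -0.0794]
seam mid [-0.0006 -0.0392] corners [-0.0004  0.001 ] [-0.0007 -0.0794]
rear mid [-0.126  -0.0389] corners [-0.126   0.0015] [-0.1259 -0.0793]
```

```bash
python3 - <<'E'
from workcell import env
from h import *
f=env.grab_frame("side"); 
cv2.imwrite("pics/i_side.png",cv2.resize(f["image"][130:300,150:340],None,fx=4,fy=3.5,interpolation=cv2.INTER_CUBIC)[:600,:800])
f=env.grab_frame("top"); cv2.imwrite("pics/i_top.png",f["image"])
for t in ["plate","stump"]: print([(wb(r["xyz"]).round(3),r["xyz"][2],r["score"]) for r in env.search_frame(f,t)])
E
```

```text
[(array([-0.027, -0.051]), 0.049, 0.74), (array([-0.498, -0.238]), 0.0063, 0.67), (array([-0.003, -0.301]), 0.0018, 0.57)]
[(array([-0.189, -0.006]), 0.0385, 0.48)]
```

View pics/i_side.png

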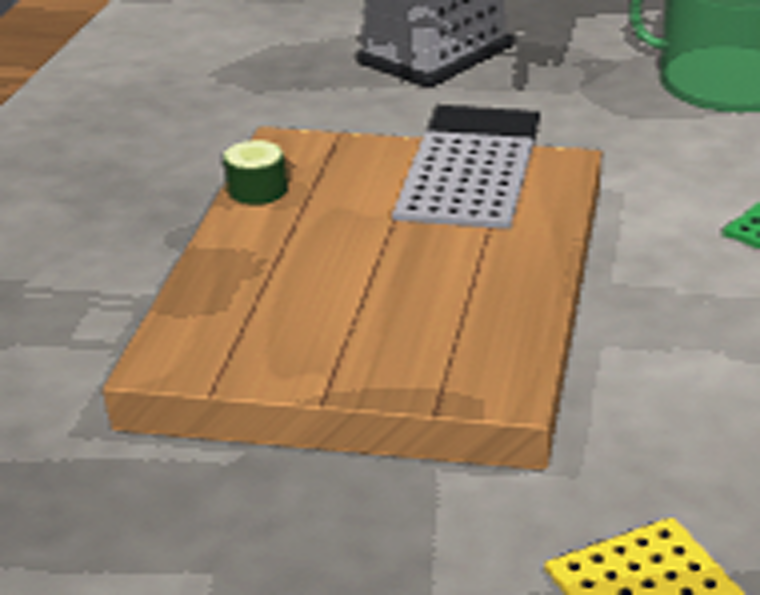

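View pics/i_top.png

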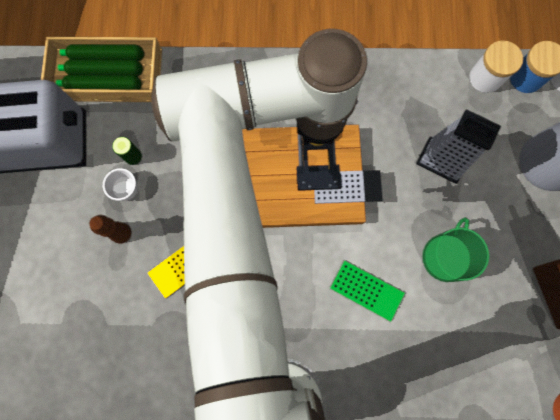

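The side and top pictures both show the seam on the board's edge (top picture: column 364) and the grip sticking out squarely. The stump and the other things are where they were. I'm handing in.

```bash
python3 - <<'E'
from workcell import env
env.close_job(); print("ok")
E
```

```text
the job is handed in; nothing more can be done
ok
```

The grater plate is in place: its black grip sticks out past the board's right edge, and the seam lies at that edge. I handed the job in after about 34 s on the robot's clock, with the arm clear and 0.3 m up.

- **How it was done:** I pushed the plate from behind with two open fingertips. That turned it only part of the way and left it about 9° askew. I then squared it with a two-finger push on its side and finished with a straight push from behind. It was never gripped or lifted.
- **Last check (wrist camera):** The seam was 0.6 to 1 mm inside the board's edge, and the plate was square to the board within about 0.3°. The grip stuck out about 44.5 mm of its 45 mm.
- **Side and top pictures:** These agreed with that, by eye. The stump and the other things looked unmoved.
- **Checks that disagreed:** In the last top picture the network gave a wrong, low-score position for the stump, because the arm hid it. I ignored that one. In the first wrist picture, one long side of the board gave a bad fit, so I left it out.

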